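Clear a scrap race from the engraver's T-slot

ROBOT

A 7-joint arm with a two-finger parallel gripper is mounted at the origin on a cart in front of the work surface, level with it; the furniture and walls round the work are solid. World frame = base frame: x ahead of the robot, y to its left, z up, the work surface at z = 0. Lengths are in m, angles in rad, forces in N, time in s.
With the tool pointing down it reaches from about 0.425 to 0.875 m from the base axis. Payload 4.7 kg.
Tool frame: the origin (TCP) lies at the very end of the fingers, on their centre line; the grasp point (between the pads) lies 19 mm behind it; z points along the fingers, y is the line along which they close (so a half turn about z gives the same grasp; the last joint's range is limited). The gripper opens to 87 mm and grips with 3 to 60 N. Pads are 19 mm wide; open, the fingers measure 117 mm over their backs; the gripper's body (75 mm by 190 mm) begins 51 mm behind the grasp point.
Start: joints at [1.131, 0.321, -0.07, 1.45, 0.023, 1.371, -0.057], TCP at [0.285, -0.584, 0.223] pointing down, gripper open.
Joint ranges: [-2.86, 2.86], [-0.3, 2.09], [-1.38, 1.24], [0.06, 2.45], [-1.56, 4.7], [0.09, 2.05], [-2.69, 2.69]. Speed limits (rad/s): [2.57, 2.57, 3.14, 3.14, 3.14, 3.14, 3.14].

INTERFACE

Orientations are given as a rotation vector (axis times angle).
In Python, from cell import ctrl, camera gives the robot as it stands. The module is installed in compiled form; this text tells all that it offers.
- The arm moves only by the tool step_arm, never from a script. Its argument "moves" is a list that holds one entry, the list of rows, each a list of 4 numbers: the shift along the tool's x, y, z in units of 400 mm (1.0 is 400 mm), then the turn about the tool's z in units of 60 degrees (1.0 is 60 degrees). A call has 1 to 8 rows; each row is the pose to reach, as a shift and turn from the pose commanded when the call began, along the tool's axes at that moment; what a row does not reach only later rows make up. A row lasts 1/10 s, in which the tool goes at most 50 mm and 8.59 degrees, less where a joint would pass 70% of its speed; a pose out of reach is approached as far as the arm can. A call with a number of a shift or a turn outside -1 to 1 is refused whole. A call with a gripper value outside its range is refused whole. "grip" is the opening, from 0 (shut) to 1 (fully open), set as the call begins (left out, the last holds). The fingers move at their own pace and stop on an object; the grip force is fixed at half the most. Time passes only in rows, so rows that repeat a pose let the fingers close. It gives the time, the measured TCP pose, the force, the opening and the grip force at its end, in the units of the state.
- ctrl.read_state(): the state, without advancing time (a new reading comes with each control period).
- camera(name): name is "side" or "top"; returns a dict with "img" (400x640x3 uint8, red, green, blue), "z_map" (400x640 float32, m along the optical axis (not along the pixel's ray), 0 where there is no reading), "intrinsics" (3x3 intrinsics, pixels), "world_from_camera" (4x4, takes a point from camera to world coordinates). Camera axes: x right, y up, looking along -z (the intrinsics and any distortion apply to the point x, -y, -z); pixel columns grow to the right and rows downward; lengths in m; the calibration is good to about 2 mm. A picture is of the moment at which its call begins.
- ctrl.job_done(): hands the job in; it is judged then, once.
The state is a dict: "time_s": time; "joint_pos": joint angles; "dq": joint speeds; "effort": joint torques, N m; "tool_pos": TCP position; "tcp_rot": TCP orientation; "wrist_force": force on the tool from outside, world axes, zero at the start; "moment": the same for the moment, N m; "finger_gap": finger opening in m; "gripper_force": force on a finger pad.
Only numpy, scipy, OpenCV 4.12 (cv2) and the standard library are available. Lean on these libraries where they do the work, as an engineer would, in place of code of your own. Each camera call takes 0.05 s, during which the arm holds its last target. There are 200 camera calls.

TASK

A scrap bearing race has got into one of the two T-slots of the small engraving machine's table. Take the scraper from its wooden rest, set its foot down in that slot behind the race, and push the race along the slot, under the bridge and out of the open end so that it drops into the chip pan. Then stand the scraper back upright in its rest, leaving the T-nut in the other slot and the things lying round about where they are, and never touching the race with the fingers.

Things in the scene. Friction and masses are not known exactly. Their poses are not given: they have to be found in the camera images.
- slot_table: Small engraving machine, fixed: grey base, steel table with two T-slots along local x. Origin on the bench; x points along the slots to their open ends (to the robot's right), z up; y is left of x. Table x = -113 to 100 mm, y = -75 to 75, top z = 75. Slot centre lines y = 32 and y = -32: neck 20 mm wide (z 65 to 75) over a channel 36 wide, floor z = 45. Other ends closed by a 7 mm wall.
- left_slot_end (a point): Open end of the left slot (seen along x; farther from the robot): on its centre line, on the slot floor, at the table's edge; machine-frame (100, 32, 45) mm. Same axes as the machine.
- right_slot_end (a point): Open end of the right slot (nearer the robot): on its centre line, on the slot floor, at the table's edge; machine-frame (100, -32, 45) mm. Same axes as the machine.
- bridge (a point): Middle of the lower edge, on the closed-end side, of the fixed bridge over the table; machine-frame (32, 0, 150) mm. Steel beam x 32 to 68 mm, z 150 to 215, with a grey cover above it, x 14 to 68, z 215 to 300; 158 wide, on posts at the table's sides. An upright gripper on the scraper hits it before the foot reaches the slot end; one leaning 35 degrees in line with the handle stays clear.
- chip_pan: Open steel pan, fixed against the end of the machine, below the open slot ends, 58 mm (along the slots) x 112 x 30 mm high, walls 2 mm. Origin: centre of its underside, 131 mm along x from the machine's origin.
- scrap: The scrap: a plain grey steel bearing race (ring), 33 mm outer diameter, 16 mm high, about 60 g, lying flat on the floor of one of the two slots (either one), seen through the neck; too wide to lift out. Origin: centre of its underside.
- t_nut: Dark steel T-nut in the other slot: flange 32 x 33 x 16 mm, with a 16 mm wide boss above it to 27 mm. It stays where it is. Origin: centre of its underside.
- scraper_grip (a point): Place to grasp, on the axis of the scraper's wooden handle (24 mm fore-aft x 20 mm across; grasp across the 20, along y). Axes: x forward, y left, z up as it stands in use. The handle leans back 35 degrees: its axis runs along (-0.574, 0, 0.819), ending 24 mm above this point and meeting the foot 66 mm below it. Weighs about 180 g.
- scraper_toe (a point): Front lower end of the scraper's steel foot (flat bar on edge, 60 mm long, 12 thick, 40 high, running 60 mm back from here); 90 mm forward of and 94 mm below scraper_grip, same axes.
- scraper_rest: Fixed wooden block 100 x 48 x 40 mm with an open pocket 66 x 18 mm, floor at z = 10 mm, rim at z = 40 mm, in which the scraper's foot stands loosely. Origin: on the bench, below the pocket; the pocket runs from x = -23 to +43 mm, y = -9 to +9 mm; local x is the way the foot points. At home scraper_toe is at (40, 0, 10) mm.
- tape_roll: Roll of masking tape, 80 mm across, 24 mm high, lying on the bench behind the machine. Bystander. Origin: centre of its underside.
- vee_block_1: Grey steel vee block, 57 x 56 x 34 mm, on the bench behind the machine. Bystander. Origin: centre of its underside.
- feeler: Feeler gauge, 49 x 109 x 10 mm, flat on the bench near its front edge. Bystander. Origin: centre of its underside.
Things that resemble listed ones, but are neither listed nor needed, are in the scene too. Of the things that look like the scraper_rest, the larger one is meant.

How it is judged:
On the way, in this order (a step that is already met when the one before it is completed fails the run):
1. The scraper's foot stands down in the scrap's slot, behind the race (z of scraper_toe in the frame of slot_table between 0.035 and 0.062 m and x of scrap in the frame of scraper_toe between 0.01 and 0.09 m and y of scrap in the frame of scraper_toe between -0.015 and 0.015 m and x of scrap in the frame of slot_table below 0.06 m), for 0.1 s.
2. The race has dropped into the chip pan while the scraper's foot is still in the slot (x of scrap in the frame of chip_pan between -0.03 and 0.03 m and y of scrap in the frame of chip_pan between -0.056 and 0.056 m and z of scrap in the frame of chip_pan between -0.005 and 0.03 m and z of scraper_toe in the frame of slot_table between 0.035 and 0.062 m and x of scraper_toe in the frame of slot_table between 0.05 and 0.14 m), for 0.1 s.
At the end, for the whole second after the job is handed in: The race lies at rest inside the chip pan; the scraper stands in its rest, its foot on the pocket's floor (toe within 10 mm along and 8 mm across and in height of its home place, within 14 degrees of upright), let go (x of scrap in the frame of chip_pan between -0.03 and 0.03 m and y of scrap in the frame of chip_pan between -0.056 and 0.056 m and z of scrap in the frame of chip_pan between -0.005 and 0.03 m and linear speed of scrap below 0.02 m/s and x of scraper_toe in the frame of scraper_rest between 0.03 and 0.05 m and y of scraper_toe in the frame of scraper_rest between -0.008 and 0.008 m and z of scraper_toe in the frame of scraper_rest between 0.004 and 0.018 m and angle between scraper_grip's own z axis and vertical below 0.25 rad); the robot touches nothing.
It fails at once if the T-nut is moved more than 10 mm (distance of t_nut from where it was at the start of the episode above 0.01 m).
It fails at once if the fingers touch the race (contact force between the fingers and scrap above 0.5 N).
It fails at once if a bystander is moved more than 25 mm (distance of any of tape_roll, vee_block_1, feeler from where it was at the start of the episode above 0.025 m).
It also fails if it takes over 61 s, if anything falls off the work surface, if the arm or the gripper's body presses on something with over 40 N, if the wrist force passes 120 N, or if a joint passes its speed limit or range.

## Working session

There is one attempt and no reset: what is moved stays moved. The work goes in short steps, Python scripts to look and compute and a tool call to move; the robot and the scene stay as the last step left them, time stands still between calls to the robot, and variables do not carry over. Pictures are saved under pics/ and viewed, at most 10 in all, crops included, and the job is handed in when it is done.

Besides the shell and the picture viewer there is one more tool, called after "Request:" in YAML: its name, and indented under it one key for each argument. step_arm: Moves the arm, as the interface text tells. Shifts and turns lie within -1 to 1; 1 stands for 400 mm of shift or 60 degrees of turn. Its arguments: {"type":"object","properties":{"moves":{"type":"array","items":{"type":"array","items":{"type":"array","items":{"type":"number"}}}},"grip":{"type":"number"}},"required":["moves"]}

```bash
mkdir -p pics
python3 - <<'E'
from cell import ctrl,camera
import cv2,numpy as np
s=ctrl.read_state();print({k:np.round(v,3) for k,v in s.items()})
for n in ("top","side"):
    c=camera(n);np.savez(f"{n}0.npz",**c)
    cv2.imwrite(f"pics/{n}0.png",c["img"][:,:,::-1])
    print(n,c["intrinsics"].round(1),c["world_from_camera"].round(3))
E
```

```text
{'time_s': np.float64(0.0), 'joint_pos': array([ 1.131,  0.322, -0.07 ,  1.452,  0.023,  1.371, -0.057]), 'dq': array([-0.   ,  0.   , -0.002, -0.001, -0.001, -0.   ,  0.001]), 'effort': array([-1.0000e-03, -4.9129e+01, -4.0400e-01, -3.1253e+01, -6.4000e-02,
        4.4000e-02,  0.0000e+00]), 'tool_pos': array([ 0.285, -0.584,  0.221]), 'tcp_rot': array([-3.059e+00, -7.060e-01,  1.000e-03]), 'wrist_force': array([-0.171,  0.643, -0.176]), 'moment': array([ 0.01 , -0.002,  0.04 ]), 'gripper_force': np.float64(0.0), 'finger_gap': np.float64(0.087)}
top [[415.    0.  323.8]
 [  0.  415.  202.4]
 [  0.    0.    1. ]] [[ 1.000e-03  9.830e-01 -1.830e-01  2.940e-01]
 [-1.000e+00  1.000e-03 -2.000e-03  2.400e-02]
 [-1.000e-03  1.830e-01  9.830e-01  1.279e+00]
 [ 0.000e+00  0.000e+00  0.000e+00  1.000e+00]]
side [[436.2   0.  325.7]
 [  0.  436.2 194.7]
 [  0.    0.    1. ]] [[-0.998  0.03  -0.052  0.48 ]
 [-0.059 -0.62   0.783  0.889]
 [-0.008  0.784  0.62   0.792]
 [ 0.     0.     0.     1.   ]]
```

View pics/top0.png

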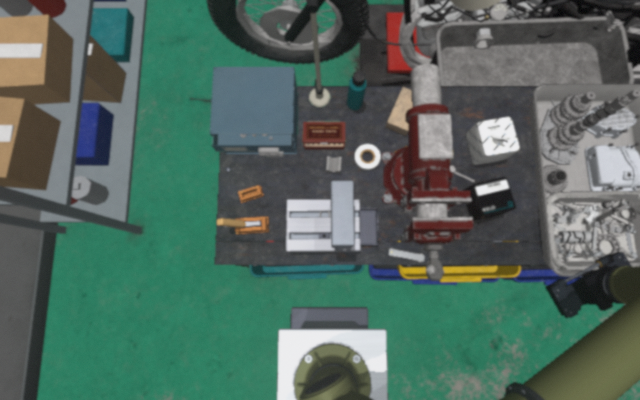

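View pics/side0.png

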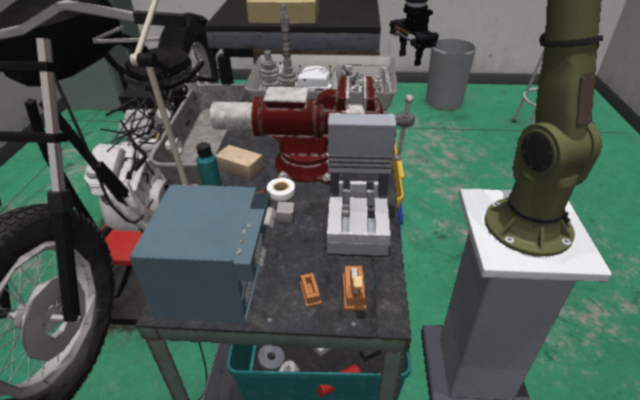

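The top view shows two orange wooden trays: a small one at (250,193) and a larger one at (250,226) holding a wooden handle. The machine is at (325,225), with its bridge at (343,213) and the pan at (369,227). In the side view the larger rest and handle are at (354,287), the small tray is at (310,290), and the slots are at (345,212) and (375,212). I'll take close crops next.

```bash
cat > h.py <<'E'
import numpy as np,cv2
def load(n): return dict(np.load(n))
def ray(c,u,v):
    K=c["intrinsics"];T=c["world_from_camera"]
    d=np.array([(u-K[0,2])/K[0,0],-(v-K[1,2])/K[1,1],-1.]);return T[:3,3],T[:3,:3]@d
def onz(c,u,v,z):
    o,d=ray(c,u,v);return o+d*(z-o[2])/d[2]
def cloud(c):
    v,u=np.mgrid[:400,:640];K=c["intrinsics"];T=c["world_from_camera"];Z=c["z_map"]
    p=np.stack([(u-K[0,2])/K[0,0]*Z,-(v-K[1,2])/K[1,1]*Z,-Z],-1)
    return p@T[:3,:3].T+T[:3,3]
def proj(c,p):
    T=c["world_from_camera"];q=(np.asarray(p)-T[:3,3])@T[:3,:3];K=c["intrinsics"]
    return np.array([K[0,0]*q[0]/-q[2]+K[0,2],K[1,1]*-q[1]/-q[2]+K[1,2]])
E
python3 - <<'E'
from h import *
t=load("top0.npz");s=load("side0.npz")
a=cv2.resize(t["img"][180:260,210:390],None,fx=4.4,fy=4.4,interpolation=2)
b=cv2.resize(s["img"][165:315,290:410],None,fx=3.5,fy=3.5,interpolation=2)[:, :]
cv2.imwrite("pics/topc.png",a[:,:,::-1]);cv2.imwrite("pics/sidec.png",b[:,:,::-1])
# table-top rectangle from depth
P=cloud(t);m=(abs(P[...,2]-.075)<.006)&(P[...,0]>.3)&(P[...,0]<.7)&(abs(P[...,1])<.3)&(t["z_map"]>0)
m=m.astype(np.uint8);n,l,st,ce=cv2.connectedComponentsWithStats(m);print(st[1:][st[1:,4]>80])
ys,xs=np.nonzero(m);print(P[m>0].min(0),P[m>0].max(0),cv2.minAreaRect(P[m>0][:,:2].astype(np.float32)))
for n,c in(("top",t),("side",s)):
    P=cloud(c);h=cv2.cvtColor(c["img"],cv2.COLOR_RGB2HSV)
    o=((h[...,0]>5)&(h[...,0]<22)&(h[...,1]>110)&(P[...,0]>.3)&(P[...,0]<.65)&(P[...,1]>.1)&(P[...,1]<.4)&(P[...,2]>-.02)).astype(np.uint8)
    k,l,st,ce=cv2.connectedComponentsWithStats(o)
    for i in range(1,k):
        if st[i,4]>25:
            q=P[l==i];print(n,st[i],ce[i].round(1),q.min(0).round(3),q.max(0).round(3))
            r=q[abs(q[:,2]-.04)<.006]
            if len(r)>8: print("  rim",cv2.minAreaRect(r[:,:2].astype(np.float32)),len(r))
E
```

```text
[[ 396  148   13   45  153]
 [ 286  200   56   51 1779]
 [ 346  239   14   12   89]]
[ 0.3777894  -0.23028929  0.06900573] [0.69662085 0.287226   0.08098915] ((0.5342556238174438, 0.026455044746398926), (0.5158510208129883, 0.31916651129722595), 88.20931243896484)
top [238 185  25  18 270] [250.2 193.2] [ 0.532  0.219 -0.004] [0.585 0.29  0.036]
top [218 216  51  18 487] [246.5 224.4] [ 0.434  0.199 -0.004] [0.489 0.323 0.131]
  rim ((0.4589434862136841, 0.24819813668727875), (0.04049251601099968, 0.09173356741666794), 3.9579508304595947) 224
side [343 265  24  45 728] [353.3 290.5] [ 0.433  0.164 -0.002] [0.486 0.327 0.133]
  rim ((0.4611172378063202, 0.24683380126953125), (0.040050357580184937, 0.09257424622774124), 3.5012121200561523) 354
side [300 273  22  34 504] [309.9 289.9] [ 0.533  0.205 -0.001] [0.585 0.293 0.034]
```

View pics/topc.png

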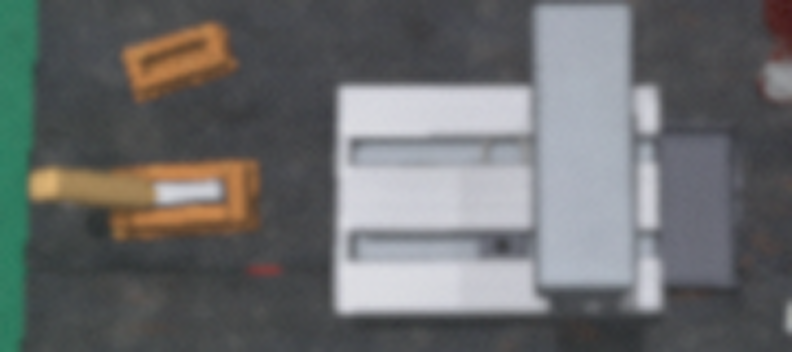

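View pics/sidec.png

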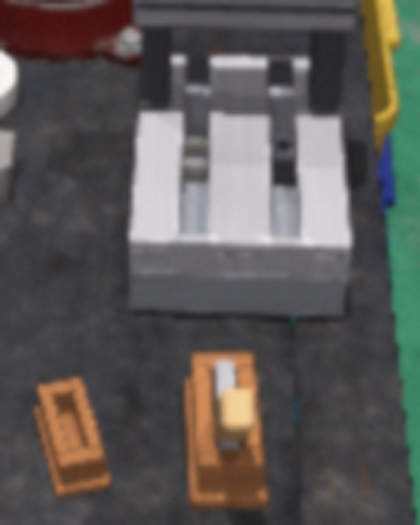

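The far slot (left, y=+32) has a pale ring visible at topc (488,152), which is the race. The near slot holds the dark T-nut with its boss at topc (503,245). The larger rest, topc (185,195), holds the scraper with its handle leaning left (+y). Its lookalike is the small empty tray at topc (180,60). Next I'll measure the poses.

Run:
```python
from h import *
t=load("top0.npz");s=load("side0.npz")
R=lambda a:np.round(a,4)
for n,c in(("top",t),("side",s)):
    P=cloud(c);ok=(c["z_map"]>0)
    box=ok&(P[...,0]>.36)&(P[...,0]<.62)&(P[...,1]>-.22)&(P[...,1]<.18)
    m=(box&(abs(P[...,2]-.075)<.006)).astype(np.uint8)
    k,l,st,_=cv2.connectedComponentsWithStats(m);i=1+st[1:,4].argmax()
    q=P[l==i];r=cv2.minAreaRect(q[:,:2].astype(np.float32));print(n,"table",[R(x) for x in r],R(np.median(q[:,2])),R(q.min(0)),R(q.max(0)))
    g=box&(P[...,2]<.062)&(P[...,2]>.03)&(P[...,0]>.42)&(P[...,0]<.57)&(P[...,1]>-.0)&(P[...,1]<.13)
    for lo,hi in((.40,.49),(.49,.6)):
        for za,zb in((.038,.052),(.055,.07)):
            gg=box&(P[...,2]>za)&(P[...,2]<zb)&(P[...,0]>lo)&(P[...,0]<hi)&(P[...,1]>-.01)&(P[...,1]<.14)
            q=P[gg]
            if len(q)>4: print("  slot",lo,za,len(q),"mid",R(np.median(q,0)),"y",R(np.percentile(q[:,1],[2,98])),"x",R(np.percentile(q[:,0],[5,95])),"line",R(np.polyfit(q[:,1],q[:,0],1)))
    b=ok&(P[...,0]>.38)&(P[...,0]<.62)&(P[...,1]>-.22)&(P[...,1]<.1)&(P[...,2]>.285)&(P[...,2]<.32)
    if b.sum()>20: print("  cover",[R(x) for x in cv2.minAreaRect(P[b][:,:2].astype(np.float32))],R(np.median(P[b],0)))
    # handle
    h=ok&(P[...,2]>.06)&(P[...,2]<.16)&(P[...,0]>.4)&(P[...,0]<.52)&(P[...,1]>.19)&(P[...,1]<.36)
    q=P[h];print("  handle",len(q),R(q.min(0)),R(q.max(0)),"xline",R(np.polyfit(q[:,1],q[:,0],1)),"zline",R(np.polyfit(q[:,1],q[:,2],1)))
    f=ok&(P[...,2]>.044)&(P[...,2]<.056)&(P[...,0]>.44)&(P[...,0]<.48)&(P[...,1]>.18)&(P[...,1]<.28)
    q=P[f];print("  foot",len(q),[R(x) for x in cv2.minAreaRect(q[:,:2].astype(np.float32))])
    m=ok&(P[...,0]>.3)&(P[...,0]<.9)&(P[...,1]>-.5)&(P[...,1]<.4);print("  maxz",R(P[m][P[m][:,2].argmax()]))
    for ya,yb in((-.5,-.25),(-.25,-.1),(.1,.4)):
        mm=m&(P[...,0]<.62)&(P[...,1]>ya)&(P[...,1]<yb);print("   ",ya,R(P[mm][P[mm][:,2].argmax()]))
# race intensity along slot rows
g=t["img"].mean(2);print(g[211:218,286:334:1].astype(int))
```

```text
top table [array([0.452 , 0.0563]), array([0.1485, 0.1602]), np.float64(0.1532)] 0.0746 [ 0.3778 -0.0241  0.069 ] [0.5262 0.1364 0.081 ]
  slot 0.4 0.038 331 mid [0.4308 0.0796 0.0449] y [0.0072 0.1274] x [0.4158 0.4882] line [-0.1632  0.4632]
  slot 0.4 0.055 60 mid [0.4517 0.0398 0.0692] y [0.0102 0.1352] x [0.4046 0.4884] line [-0.0932  0.4554]
  slot 0.49 0.038 107 mid [0.494  0.0763 0.0452] y [0.0075 0.1269] x [0.4908 0.4976] line [0.0028 0.4939]
  slot 0.49 0.055 24 mid [0.4962 0.0355 0.0682] y [0.0074 0.1311] x [0.4919 0.5195] line [0.0658 0.4974]
  cover [array([ 0.4555, -0.0185]), array([0.0533, 0.1487]), np.float64(89.9084)] [ 0.4532 -0.018   0.2994]
  handle 195 [0.4448 0.2635 0.0603] [0.4673 0.3267 0.1305] xline [-0.0669  0.4744] zline [ 1.1259 -0.2313]
  foot 67 [array([0.4581, 0.2484]), array([0.0137, 0.0601]), np.float64(7.9108)]
  maxz [ 0.8282 -0.303   0.5585]
    -0.5 [ 0.4906 -0.3115  0.2709]
    -0.25 [ 0.4283 -0.237   0.2705]
    0.1 [0.4518 0.3098 0.1305]
side table [array([0.4545, 0.0277]), array([0.15  , 0.2168]), np.float64(0.4357)] 0.0767 [ 0.3791 -0.0811  0
[... 1575 characters left out ...]
171 171 171 170 170 170 171 170 170 166 157 143 147
  159 166 166 166 165 160 153 147 137 136 150 171]
 [141 180 186 161 150 164 175 176 177 176 176 177 177 177 176 176 175 173
  173 171 173 172 173 175 175 174 174 175 174 175 171 169 167 156 146 151
  162 166 167 168 165 163 156 148 140 135 152 169]
 [142 183 189 166 155 165 171 175 174 173 174 173 174 175 172 171 168 169
  167 165 167 168 169 170 172 173 172 172 173 169 168 164 160 153 149 152
  161 165 166 168 167 163 157 148 140 136 152 170]
 [144 185 197 180 171 174 178 178 177 177 177 177 178 177 174 170 170 169
  167 167 167 169 170 172 175 176 176 176 175 174 173 170 168 165 163 165
  169 172 172 173 172 173 167 161 148 139 151 171]]
```

```bash
cat > plan.py <<'E'
import sys,numpy as np
from scipy.spatial.transform import Rotation as Ro
from cell import ctrl
def go(x,y,z,head=None):
    s=ctrl.read_state();R=Ro.from_rotvec(s["tcp_rot"]).as_matrix()
    d=R.T@(np.array([x,y,z])-s["tool_pos"])/.4
    h=np.degrees(np.arctan2(R[1,0],R[0,0]));tu=0 if head is None else ((h-head+180)%360-180)/60
    print("pos",s["tool_pos"].round(4),"head",round(h,2),"tilt",R[:,2].round(3),"t",round(float(s["time_s"]),2),"->",d.round(4),round(tu,4),"F",s["wrist_force"].round(1),"gap",round(float(s["finger_gap"]),4))
for a in sys.argv[1:]: go(*map(float,a.split(",")))
E
python3 plan.py .285,-.584,.42 .40,-.40,.42 .46,-.22,.42 .46,0.05,.40,93.7 .4535,.317,.25,93.7
python3 - <<'E'
from h import *
t=load("top0.npz");s=load("side0.npz")
for u in(316.5,320,327,330): print(u,onz(t,u,214.5,.061).round(4),onz(t,u,214.5,.045).round(4))
for v in(203,206,208,211,213): print(v,onz(s,345.5,v,.061).round(4),onz(s,345.5,v,.045).round(4))
print(onz(t,320,235.7,.06))
E
```

```text
pos [ 0.2847 -0.5838  0.2216] head 26.0 tilt [-0.001  0.002 -1.   ] t 0.1 -> [ 4.000e-04 -0.000e+00 -4.961e-01] 0 F [0.2 0.4 0.2] gap 0.0871
pos [ 0.2847 -0.5838  0.2216] head 26.0 tilt [-0.001  0.002 -1.   ] t 0.1 -> [ 0.4605 -0.2874 -0.4956] 0 F [0.2 0.4 0.2] gap 0.0871
pos [ 0.2847 -0.5838  0.2216] head 26.0 tilt [-0.001  0.002 -1.   ] t 0.1 -> [ 0.7926 -0.6261 -0.4951] 0 F [0.2 0.4 0.2] gap 0.0871
pos [ 0.2847 -0.5838  0.2216] head 26.0 tilt [-0.001  0.002 -1.   ] t 0.1 -> [ 1.0885 -1.2327 -0.444 ] -1.1283 F [0.2 0.4 0.2] gap 0.0871
pos [ 0.2847 -0.5838  0.2216] head 26.0 tilt [-0.001  0.002 -1.   ] t 0.1 -> [ 1.3666 -1.8391 -0.068 ] -1.1283 F [0.2 0.4 0.2] gap 0.0871
316.5 [0.4841 0.0474 0.061 ] [0.4866 0.0477 0.045 ]
320 [0.4841 0.037  0.061 ] [0.4866 0.0372 0.045 ]
327 [0.4842 0.0162 0.061 ] [0.4867 0.0161 0.045 ]
330 [0.4842 0.0073 0.061 ] [0.4867 0.0071 0.045 ]
203 [ 0.4863 -0.0008  0.061 ] [ 0.4865 -0.0203  0.045 ]
206 [0.486  0.0115 0.061 ] [ 0.4862 -0.0077  0.045 ]
208 [0.4858 0.0196 0.061 ] [0.486  0.0006 0.045 ]
211 [0.4855 0.0316 0.061 ] [0.4857 0.0129 0.045 ]
213 [0.4854 0.0395 0.061 ] [0.4855 0.0209 0.045 ]
[0.42115857 0.03682002 0.06      ]
```

Request:
step_arm:
  moves:
    - [[0,0,-0.12,0],[0,0,-0.25,-0.1],[0,0,-0.37,-0.2],[0.1,-0.05,-0.48,-0.3],[0.2,-0.12,-0.5,-0.4],[0.3,-0.19,-0.5,-0.5],[0.4,-0.25,-0.5,-0.6],[0.46,-0.29,-0.5,-0.7]]
  grip: 1

```text
time_s: 0.9
tool_pos: [0.4017, -0.3955, 0.4229]
tcp_rot: [2.597, 1.768, 0.002]
wrist_force: [0.1, 0.1, 0.3]
finger_gap: 0.0868
gripper_force: 0.0
```

```bash
python3 plan.py .46,-.22,.42,93.7 .46,0.05,.42,93.7
```

```text
pos [ 0.4017 -0.3955  0.4229] head 68.49 tilt [ 0.001  0.001 -1.   ] t 0.9 -> [ 0.4615 -0.0254  0.0075] -0.4202 F [0.1 0.1 0.3] gap 0.0868
pos [ 0.4017 -0.3955  0.4229] head 68.49 tilt [ 0.001  0.001 -1.   ] t 0.9 -> [ 1.0895 -0.2729  0.0079] -0.4202 F [0.1 0.1 0.3] gap 0.0868
```

Request:
step_arm:
  moves:
    - [[0.12,0,0,-0.1],[0.24,-0.01,0,-0.2],[0.36,-0.02,0,-0.3],[0.48,-0.03,0,-0.42],[0.6,-0.08,0,-0.42],[0.72,-0.13,0,-0.42],[0.84,-0.17,0,-0.42],[0.95,-0.22,0,-0.42]]

```text
time_s: 1.7
tool_pos: [0.46, -0.0148, 0.4221]
tcp_rot: [-2.159, -2.282, 0.001]
wrist_force: [0.3, -0.6, 0.1]
finger_gap: 0.087
gripper_force: 0.0
```

```bash
python3 plan.py .4535,0.2,.32,93.7 .4535,.317,.16,93.7
```

```text
pos [ 0.46   -0.0148  0.4221] head 93.2 tilt [-0. -0. -1.] t 1.7 -> [0.5372 0.0139 0.2551] -0.0084 F [ 0.3 -0.6  0.1] gap 0.087
pos [ 0.46   -0.0148  0.4221] head 93.2 tilt [-0. -0. -1.] t 1.7 -> [0.8293 0.0303 0.6551] -0.0084 F [ 0.3 -0.6  0.1] gap 0.087
```

Request:
step_arm:
  moves:
    - [[0.12,0,0,0],[0.24,0,0,0],[0.36,0,0.05,0],[0.46,0.01,0.1,-0.01],[0.56,0.02,0.18,-0.01],[0.65,0.02,0.26,-0.01],[0.74,0.03,0.34,-0.01],[0.83,0.03,0.42,-0.01]]

```text
time_s: 2.5
tool_pos: [0.4539, 0.3162, 0.2531]
tcp_rot: [2.147, 2.292, 0.0]
wrist_force: [0.5, -1.1, -0.5]
finger_gap: 0.0871
gripper_force: 0.0
```

Request:
step_arm:
  moves:
    - [[0,0,0.1,0],[0,0,0.2,0],[0,0,0.23,0],[0,0,0.23,0]]

```text
time_s: 2.9
tool_pos: [0.4528, 0.3142, 0.161]
tcp_rot: [-2.146, -2.293, 0.006]
wrist_force: [0.7, 0.6, 0.6]
finger_gap: 0.0867
gripper_force: 0.0
```

```bash
python3 plan.py .4535,.317,.095,93.7
python3 - <<'E'
from h import *
from cell import camera
a=[]
for n,(r,c) in(("top",(slice(190,250),slice(205,305))),("side",(slice(240,315),slice(300,400)))):
    k=camera(n);a.append(cv2.resize(k["img"][r,c],(600,360 if n=="top" else 450),interpolation=2))
    for p in((.4535,.317,.16),(.4535,.317,.114)): print(n,proj(k,p).round(1))
cv2.imwrite("pics/pre.png",cv2.resize(np.vstack(a),(440,594))[:,:,::-1])
E
```

```text
pos [0.4528 0.3142 0.161 ] head 93.8 tilt [-0.003 -0.002 -1.   ] t 2.9 -> [0.0071 0.0028 0.1649] 0.0016 F [0.7 0.6 0.6] gap 0.0867
top [216.7 219.9]
top [220.9 222.2]
side [359.7 268.7]
side [358.8 284.4]
```

View pics/pre.png

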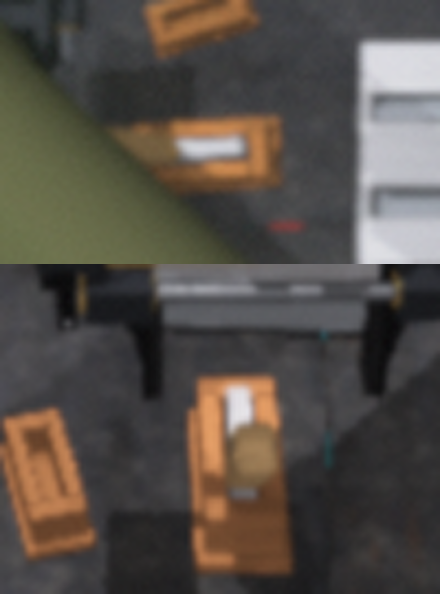

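In the side crop the open fingers (tips at (150,390) and (375,390)) straddle the handle at (255,455), so the centring is good. I'll descend and grip.

Request:
step_arm:
  moves:
    - [[0.007,0.003,0.1,0],[0.007,0.003,0.165,0],[0.007,0.003,0.165,0],[0.007,0.003,0.165,0]]

```text
time_s: 3.4
tool_pos: [0.4559, 0.3188, 0.0986]
tcp_rot: [2.147, 2.293, 0.004]
wrist_force: [1.2, -0.1, 0.1]
finger_gap: 0.0868
gripper_force: 0.0
```

Request:
step_arm:
  moves:
    - [[0,0,0,0],[0,0,0,0],[0,0,0,0],[0,0,0,0],[0,0,0,0],[0,0,0,0],[0,0,0,0],[0,0,0,0]]
  grip: 0

```text
time_s: 4.2
tool_pos: [0.4547, 0.3181, 0.0964]
tcp_rot: [-2.146, -2.294, 0.0]
wrist_force: [0.5, -0.5, 1.4]
finger_gap: 0.0306
gripper_force: 0.0
```

```bash
python3 plan.py .4535,.317,.095,93.7
```

```text
pos [0.4547 0.3181 0.0964] head 93.81 tilt [-0. -0. -1.] t 4.2 -> [-0.0025 -0.0031  0.0036] 0.0018 F [ 0.5 -0.5  1.4] gap 0.0306
```

Request:
step_arm:
  moves:
    - [[0,0,0,0],[0,0,0,0],[0,0,0,0],[0,0,0,0],[0,0,0,0]]

```text
time_s: 4.7
tool_pos: [0.4547, 0.3181, 0.0965]
tcp_rot: [2.146, 2.294, -0.0]
wrist_force: [0.3, 0.1, -0.2]
finger_gap: 0.02
gripper_force: 30.0
```

```bash
python3 plan.py .4535,.317,.095,93.7
```

```text
pos [0.4547 0.3181 0.0965] head 93.8 tilt [-0. -0. -1.] t 4.7 -> [-0.0025 -0.0033  0.0037] 0.0017 F [ 0.3  0.1 -0.2] gap 0.02
```

Request:
step_arm:
  moves:
    - [[0,0,-0.04,0],[0,0,-0.08,0],[0,0,-0.14,0],[0,0,-0.2,0],[0,0,-0.26,0],[0,0,-0.3,0],[0,0,-0.31,0],[0,0,-0.31,0]]

```text
time_s: 5.5
tool_pos: [0.455, 0.3182, 0.2211]
tcp_rot: [2.146, 2.293, 0.001]
wrist_force: [0.1, -1.1, -1.2]
finger_gap: 0.0194
gripper_force: 30.0
```

```bash
python3 plan.py .4855,.161,.22,90.2
```

```text
pos [0.455  0.3182 0.2211] head 93.79 tilt [ 0.001  0.    -1.   ] t 5.5 -> [-0.3971  0.0502  0.0028] 0.0599 F [ 0.1 -1.1 -1.2] gap 0.0194
```

Request:
step_arm:
  moves:
    - [[-0.06,0.01,0,0.02],[-0.12,0.02,0,0.06],[-0.2,0.03,0,0.06],[-0.28,0.04,0,0.06],[-0.34,0.05,0,0.06],[-0.38,0.05,0,0.06],[-0.397,0.05,0,0.06],[-0.397,0.05,0,0.06]]

```text
time_s: 6.3
tool_pos: [0.4849, 0.16, 0.2196]
tcp_rot: [-2.219, -2.223, 0.002]
wrist_force: [-0.2, 0.7, -1.0]
finger_gap: 0.0201
gripper_force: 30.0
```

```bash
python3 plan.py .4855,.161,.22,90.2
python3 - <<'E'
from h import *
from cell import camera
k=camera("side");t=camera("top");np.savez("side1.npz",**k);np.savez("top1.npz",**t)
for n,c in(("top",t),("side",k)):
    P=cloud(c);h=(c["z_map"]>0)&(P[...,2]>.085)&(P[...,2]<.2)&(P[...,0]>.46)&(P[...,0]<.515)&(P[...,1]>.03)&(P[...,1]<.145)
    q=P[h];print(n,len(q))
    if len(q): print(q.min(0).round(3),q.max(0).round(3))
    print(proj(c,(.4855,.06,.133)).round(1),proj(c,(.4855,.12,.173)).round(1))
a=cv2.resize(k["img"][150:270,310:410],(480,576),interpolation=2);b=cv2.resize(t["img"][190:260,270:350],(320,280),interpolation=2)
z=np.zeros((576,800,3),np.uint8);z[:,:480]=a;z[:280,480:]=b
cv2.imwrite("pics/ab.png",z[:,:,::-1])
E
```

```text
pos [0.4849 0.16   0.2196] head 90.1 tilt [-0.002 -0.001 -1.   ] t 6.3 -> [ 0.0026  0.0016 -0.0009] -0.0017 F [-0.2  0.7 -1. ] gap 0.0201
top 158
[0.474 0.063 0.138] [0.493 0.12  0.199]
[311.5 210. ] [288.9 207.6]
side 93
[0.478 0.114 0.135] [0.496 0.14  0.199]
[345.8 196. ] [345.6 198.6]
```

View pics/ab.png

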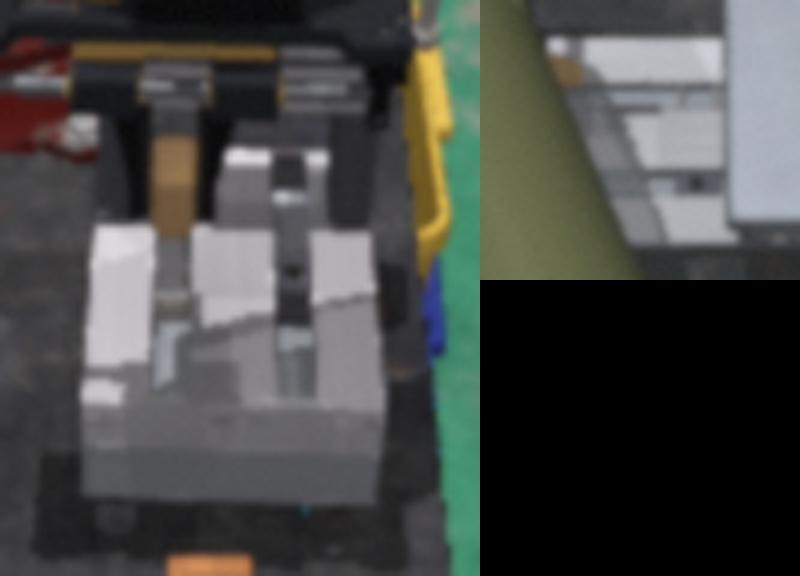

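The side crop shows the wooden handle with the foot below it at about x=173, lined up with the left slot (155–192). The race is still in that slot at (172,297), and the nut is at (290,280). I'll lower the foot into the slot.

Request:
step_arm:
  moves:
    - [[0.002,0.002,0.04,0],[0.002,0.002,0.08,0],[0.002,0.002,0.11,0],[0.002,0.002,0.13,0],[0.002,0.002,0.15,0],[0.002,0.002,0.165,0],[0.002,0.002,0.165,0]]

```text
time_s: 7.1
tool_pos: [0.4856, 0.1618, 0.1538]
tcp_rot: [-2.217, -2.225, 0.001]
wrist_force: [-0.1, -0.6, -1.3]
finger_gap: 0.0197
gripper_force: 30.0
```

```bash
python3 plan.py .4855,.161,.134,90.2
```

```text
pos [0.4856 0.1618 0.1538] head 90.22 tilt [-0.001 -0.    -1.   ] t 7.1 -> [-0.0019 -0.0002  0.0496] 0.0003 F [-0.1 -0.6 -1.3] gap 0.0197
```

Request:
step_arm:
  moves:
    - [[-0.002,0,0.02,0],[-0.002,0,0.035,0],[-0.002,0,0.045,0],[-0.002,0,0.05,0],[-0.002,0,0.05,0],[-0.002,0,0.05,0]]

```text
time_s: 7.7
tool_pos: [0.4862, 0.1611, 0.1347]
tcp_rot: [2.217, 2.225, 0.0]
wrist_force: [-0.3, 0.4, -1.8]
finger_gap: 0.0195
gripper_force: 30.0
```

```bash
python3 plan.py .4855,.161,.134,90.2
python3 - <<'E'
from h import *
from cell import camera
k=camera("side");t=camera("top")
a=cv2.resize(k["img"][150:270,310:410],(480,576),interpolation=2);b=cv2.resize(t["img"][190:260,270:350],(320,280),interpolation=2)
z=np.zeros((576,800,3),np.uint8);z[:,:480]=a;z[:280,480:]=b
cv2.imwrite("pics/in.png",z[:,:,::-1])
E
```

```text
pos [0.4862 0.1611 0.1347] head 90.2 tilt [ 0.  0. -1.] t 7.7 -> [-0.0002 -0.0017  0.0016] 0.0 F [-0.3  0.4 -1.8] gap 0.0195
```

View pics/in.png

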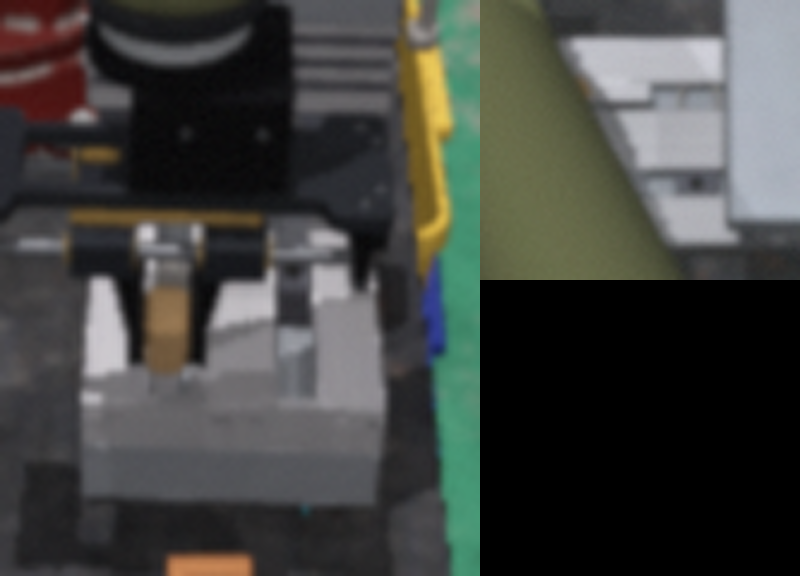

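The foot is down in the left slot with no contact force. The race is visible just ahead at (690,98) in the top crop. I'll ease up to the race, then push and stop the gripper body short of the cover so that the race slides out.

Request:
step_arm:
  moves:
    - [[-0.02,0,0.002,0],[-0.04,0,0.002,0],[-0.055,0,0.002,0],[-0.065,0,0.002,0],[-0.065,0,0.002,0]]

```text
time_s: 8.3
tool_pos: [0.4863, 0.1339, 0.1337]
tcp_rot: [2.219, 2.223, -0.001]
wrist_force: [-1.0, -0.3, -0.4]
finger_gap: 0.0202
gripper_force: 30.0
```

```bash
python3 plan.py .4858,.054,.134,90.2
```

```text
pos [0.4863 0.1339 0.1337] head 90.11 tilt [ 0.    -0.001 -1.   ] t 8.3 -> [-0.1997 -0.0016 -0.0006] -0.0015 F [-1.  -0.3 -0.4] gap 0.0202
```

Request:
step_arm:
  moves:
    - [[-0.015,0,0,0],[-0.045,0,0,0],[-0.1,0,0,0],[-0.2,0,0,0],[-0.2,0,0,0],[-0.2,0,0,0],[-0.2,0,0,0]]

```text
time_s: 9.0
tool_pos: [0.4864, 0.0558, 0.1338]
tcp_rot: [-2.216, -2.226, -0.001]
wrist_force: [0.4, 0.9, -1.8]
finger_gap: 0.0199
gripper_force: 30.0
```

```bash
python3 plan.py .4858,.054,.134,90.2
python3 - <<'E'
from h import *
from cell import camera
k=camera("side");t=camera("top")
a=cv2.resize(k["img"][130:230,310:410],(440,440),interpolation=2);b=cv2.resize(t["img"][195:255,340:385],(330,440),interpolation=2)
cv2.imwrite("pics/push.png",np.hstack([a,b])[:,:,::-1])
P=cloud(t);m=(t["z_map"]>0)&(P[...,0]>.38)&(P[...,0]<.53)&(P[...,1]<-.08)&(P[...,1]>-.14)&(P[...,2]>.008)&(P[...,2]<.06)
q=P[m];print(len(q),[np.histogram(q[:,2],8)]);q=q[(q[:,2]<.026)];print(q.mean(0) if len(q) else "")
E
```

```text
pos [0.4864 0.0558 0.1338] head 90.26 tilt [ 0.  0. -1.] t 9.0 -> [-0.0046 -0.0014 -0.0004] 0.001 F [ 0.4  0.9 -1.8] gap 0.0199
175 [(array([11, 17, 30, 36, 16, 35, 21,  9]), array([0.00801289, 0.01140221, 0.01479153, 0.01818085, 0.02157017,
       0.02495949, 0.02834881, 0.03173813, 0.03512745]))]
[ 0.46634475 -0.11832804  0.01748508]
```

View pics/push.png

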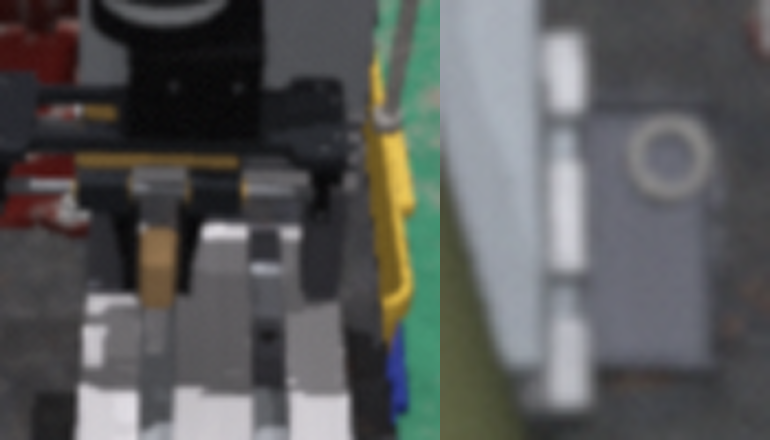

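The race lies flat in the chip pan, at push.png (670,157). The foot is still in the slot and the T-nut is in place. I'll back out and return the scraper.

Request:
step_arm:
  moves:
    - [[0.06,0,0,0],[0.14,0,0,0],[0.21,0,0,0],[0.255,0,0,0],[0.262,0,0,0],[0.262,0,0,0]]

```text
time_s: 9.7
tool_pos: [0.4857, 0.1604, 0.1336]
tcp_rot: [-2.215, -2.228, 0.001]
wrist_force: [-0.7, -0.0, -0.7]
finger_gap: 0.0195
gripper_force: 30.0
```

Request:
step_arm:
  moves:
    - [[0,0,-0.04,0],[0,0,-0.1,0],[0,0,-0.17,0],[0,0,-0.22,0],[0,0,-0.22,0]]

```text
time_s: 10.2
tool_pos: [0.4881, 0.1589, 0.2244]
tcp_rot: [2.217, 2.22, 0.005]
wrist_force: [0.2, 0.3, -1.0]
finger_gap: 0.0197
gripper_force: 30.0
```

```bash
python3 plan.py .4547,.3181,.22,93.8
```

```text
pos [0.4881 0.1589 0.2244] head 90.07 tilt [ 0.005 -0.    -1.   ] t 10.2 -> [ 0.3982 -0.083   0.0103] -0.0621 F [ 0.2  0.3 -1. ] gap 0.0197
```

Request:
step_arm:
  moves:
    - [[0.08,-0.015,0,-0.01],[0.18,-0.035,0,-0.03],[0.28,-0.055,0,-0.05],[0.36,-0.075,0,-0.06],[0.395,-0.08,0,-0.06],[0.395,-0.08,0,-0.06],[0.395,-0.08,0,-0.06]]

```text
time_s: 10.9
tool_pos: [0.4537, 0.3161, 0.2205]
tcp_rot: [2.147, 2.293, -0.004]
wrist_force: [1.3, -0.0, -2.2]
finger_gap: 0.0198
gripper_force: 30.0
```

```bash
python3 plan.py .4547,.3181,.15,93.8
```

```text
pos [0.4537 0.3161 0.2205] head 93.76 tilt [-0.001 -0.002 -1.   ] t 10.9 -> [0.0051 0.0032 0.1762] -0.0007 F [ 1.3 -0.  -2.2] gap 0.0198
```

Request:
step_arm:
  moves:
    - [[0.005,0.003,0.06,0],[0.005,0.003,0.12,0],[0.005,0.003,0.16,0],[0.005,0.003,0.175,0],[0.005,0.003,0.175,0],[0.005,0.003,0.175,0]]

```text
time_s: 11.5
tool_pos: [0.4552, 0.3198, 0.1525]
tcp_rot: [2.147, 2.293, 0.002]
wrist_force: [0.2, -0.0, -1.3]
finger_gap: 0.0197
gripper_force: 30.0
```

```bash
python3 plan.py .4547,.3181,.0965,93.8
```

```text
pos [0.4552 0.3198 0.1525] head 93.77 tilt [ 0.001  0.    -1.   ] t 11.5 -> [-0.0041 -0.0016  0.14  ] -0.0005 F [ 0.2 -0.  -1.3] gap 0.0197
```

Request:
step_arm:
  moves:
    - [[-0.003,-0.001,0.03,0],[-0.003,-0.001,0.055,0],[-0.003,-0.001,0.08,0],[-0.003,-0.001,0.1,0],[-0.003,-0.001,0.12,0],[-0.003,-0.001,0.132,0],[-0.003,-0.001,0.136,0],[-0.003,-0.001,0.136,0]]

```text
time_s: 12.3
tool_pos: [0.4542, 0.3186, 0.0972]
tcp_rot: [-2.146, -2.294, 0.0]
wrist_force: [0.6, 0.3, -1.5]
finger_gap: 0.0201
gripper_force: 30.0
```

```bash
python3 plan.py .4547,.3181,.0965,93.8
```

```text
pos [0.4542 0.3186 0.0972] head 93.81 tilt [-0. -0. -1.] t 12.3 -> [-0.0014  0.0012  0.0018] 0.0002 F [ 0.6  0.3 -1.5] gap 0.0201
```

Request:
step_arm:
  moves:
    - [[0,0.001,0.002,0],[0,0.001,0.002,0],[0,0.001,0.002,0]]

```text
time_s: 12.6
tool_pos: [0.4549, 0.3187, 0.0968]
tcp_rot: [2.146, 2.294, 0.001]
wrist_force: [-0.2, 0.7, -2.1]
finger_gap: 0.0199
gripper_force: 30.0
```

Request:
step_arm:
  moves:
    - [[0,0,0,0],[0,0,0,0],[0,0,0,0],[0,0,0,0],[0,0,0,0],[0,0,0,0],[0,0,0,0],[0,0,0,0]]
  grip: 1

```text
time_s: 13.4
tool_pos: [0.4546, 0.3185, 0.0965]
tcp_rot: [2.147, 2.294, -0.0]
wrist_force: [-0.1, 0.5, 0.9]
finger_gap: 0.0758
gripper_force: 0.0
```

Request:
step_arm:
  moves:
    - [[0,0,0,0],[0,0,-0.03,0],[0,0,-0.1,0],[0,0,-0.2,0],[0,0,-0.32,0],[0,0,-0.44,0],[0,0,-0.55,0],[0,0,-0.55,0]]

```text
time_s: 14.2
tool_pos: [0.4563, 0.3213, 0.3238]
tcp_rot: [2.144, 2.292, 0.017]
wrist_force: [-0.0, -0.4, 0.4]
finger_gap: 0.0866
gripper_force: 0.0
```

Request:
step_arm:
  moves:
    - [[-0.1,0,-0.1,0],[-0.2,0,-0.1,0],[-0.3,0,-0.15,0],[-0.4,0,-0.2,0],[-0.5,0,-0.2,0],[-0.6,0,-0.2,0],[-0.7,0,-0.2,0],[-0.7,0,-0.2,0]]

```text
time_s: 15.0
tool_pos: [0.4733, 0.0322, 0.3961]
tcp_rot: [2.158, 2.282, -0.004]
wrist_force: [0.3, 0.4, -0.4]
finger_gap: 0.0868
gripper_force: 0.0
```

```bash
python3 plan.py .4547,.3181,.3,93.8
python3 - <<'E'
from h import *
from cell import camera
k=camera("side");t=camera("top")
a=cv2.resize(k["img"][165:315,270:410],(560,600),interpolation=2)
b=cv2.resize(t["img"][185:255,205:265],(240,280),interpolation=2);c=cv2.resize(t["img"][195:255,340:385],(240,320),interpolation=2)
cv2.imwrite("pics/end.png",np.hstack([a,np.vstack([b,c])])[:,:,::-1])
P=cloud(k);h=(k["z_map"]>0)&(P[...,2]>.06)&(P[...,2]<.16)&(P[...,0]>.4)&(P[...,0]<.52)&(P[...,1]>.19)&(P[...,1]<.36)
q=P[h];print(len(q),q.min(0).round(4),q.max(0).round(4),q[q[:,2].argmax()])
E
```

```text
pos [0.4733 0.0322 0.3961] head 93.18 tilt [-0.001 -0.002 -1.   ] t 15.0 -> [ 0.7167 -0.0066  0.2387] -0.0103 F [ 0.3  0.4 -0.4] gap 0.0868
158 [0.4473 0.2671 0.0655] [0.4685 0.3284 0.1315] [0.4595843  0.31340696 0.13150015]
```

View pics/end.png

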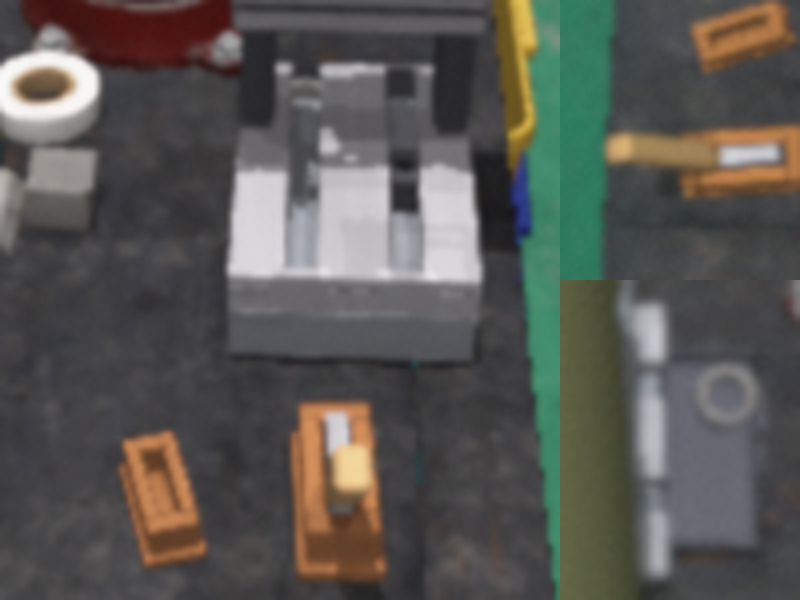

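The scraper stands in its rest at (345,465), as it did at the start. The race is in the pan at (728,392), and the nut and bystanders haven't moved. I'll let the arm settle and hand in.

Request:
step_arm:
  moves:
    - [[0,0,0,0],[0,0,0,0],[0,0,0,0]]

```text
time_s: 15.4
tool_pos: [0.4731, 0.0405, 0.3966]
tcp_rot: [2.144, 2.296, -0.0]
wrist_force: [-0.0, 0.6, 0.4]
finger_gap: 0.087
gripper_force: 0.0
```

```bash
python3 -c "
from cell import ctrl
print(ctrl.job_done())"
```

```text
the job is handed in; nothing more can be done
None
```

I handed the job in at 15.4 s: the race is in the chip pan, the scraper is back upright in its rest and let go, and the T-nut and the bystanders I could see stayed in place (I made no final check of the feeler); the hand-in call gave no verdict.

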